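# Screw the hose elbow onto the vacuum manifold, outlet to the mark

### The job

Take the red dust cap off the vacuum manifold's threaded stub and set it down on the bench clear of the manifold. Then put the brass hose elbow on the stub and screw it down clockwise until its skirt is close to the steel seat (less than 7 mm of gap) and its outlet points at the red mark on the black collar. Let go and leave the bottles, the dish and the plug adapter where they stand.

Things in the scene. Friction and masses are not known exactly. Their poses are not given: they have to be found in the camera images.
- manifold: Vacuum manifold, fixed: aluminium block 100 x 90 x 44 mm standing on the bench, with a brass hose connector on each y side (reaching 71 mm from the centre) and a black knob on the -x side (reaching 66 mm). On its top a black collar, a round steel seat 44 mm across and the vertical threaded stub. Origin under its centre, on the bench and on the stub's axis; z up.
- stub_base (a point): Foot of the brass stub: its axis at the top face of the steel seat, 51 mm above the bench; axes are the manifold's. 'Gap' below means the height of the elbow's skirt edge above this face. The thread is right-handed with two starts: 14 mm down a full clockwise turn seen from above. Gap = 14 mm x (elbow yaw - manifold yaw)/(2 pi), plus any multiple of 7 mm.
- stub_tip (a point): Tip of the stub, 33.5 mm above the seat; 30 mm across its threads, tip tapered to 14 mm. Set on from above at any yaw, the elbow lands with a gap of 6 to 13 mm; from there only turning lowers it (to gap 0). Let go with a gap over 9 mm it leans up to 20 degrees; below that it stands upright. Axial play 1 mm; it turns easily, wants only light pressing, and stays where it is left.
- elbow_head (a point): Brass hose elbow, loose, 0.11 to 0.22 kg, standing on its skirt, 91 mm tall. On top a steel hex head to grip, 32 mm across flats, 36 mm tall, clear above the outlet (55 to 91 mm above the skirt edge). This point: on the vertical axis in the hex, 75 mm above the skirt edge; x = direction of the outlet, z up. Flats face 0, 60, 120, 180, 240, 300 degrees from x.
- elbow_skirt (a point): Centre of the lower edge of the elbow's round skirt (socket), 41 mm across outside, 32 mm inside, 36 mm deep, with thread lugs inside that leave 24.6 mm between their tips. Same axes as the elbow.
- outlet (a point): Centre of the mouth of the elbow's horizontal outlet tube, 62 mm from the elbow's vertical axis and 44 mm above the skirt edge; tube 20 mm across. Same axes as the elbow.
- mark (a point): Red mark on the fixed black index collar (82 mm disc, 3 mm thick, round the seat): a red bar running outward and ending in a red button. This point is the button's top, 46 mm from the stub's axis; its x axis points outward from the stub's axis through the mark, z up.
- cap_mid (a point): Red ribbed plastic dust cap, loose, 0.04 kg, 39 mm across and 46 mm tall, sitting loosely (not screwed) over the stub with its lower edge on the seat; lift it straight up at least 35 mm to free it. This point is its centre, 23 mm above its lower edge; z up. Grip the upper half.
- bottle_red: Small white bottle with red cap, loose, 36 mm across, 78 mm tall; stands close to the elbow, on the side away from its outlet. Origin at the centre of its base.
- plug_adapter: Black plug-in power adapter standing on its back, loose, 31 x 36 x 78 mm. Origin at the centre of its base.
- dish: Petri dish, loose, 93 mm across, 15 mm tall. Origin at the centre of its base.
- squeeze_bottle: White wash bottle with red cap and bent spout, loose, 66 x 105 x 195 mm tall. Origin at the centre of its base.
- bottle_blue: Small white bottle with blue cap, loose, 36 mm across, 78 mm tall. Origin at the centre of its base.
- bottle_tan: Small tan bottle with white cap, loose, 30 mm across, 57 mm tall. Origin at the centre of its base.
- driver: Yellow screwdriver, fixed bystander, 25 x 160 x 24 mm lying along y. Origin at the centre of its underside.
- steel_tweezers: Steel tweezers, fixed bystander, 124 x 14 x 10 mm lying along x. Origin at the centre of its underside.
- stand_2: Retort stand, fixed: a teal base plate lying on the bench, reaching about 170 mm in front of (-x) and behind its origin and 100 mm to either side (y), with a tall upright steel rod 12 mm across, 85 mm behind (+x) and 37 mm to the right (-y) of the origin. Keep the cap and the gripper off it. Origin in the plate's middle, at bench height.
There are look-alikes about, which are no part of the job. Of the things that look like the part that bears cap_mid, the smaller one is meant.

How it is judged (in metres and radians):
On the way, in this order (a step that is already met when the one before it is completed fails the run):
1. the dust cap is off and stands or lies on the bench, its centre more than 90 mm from the stub's axis (horizontal distance between cap_mid and stub_base above 0.09 m and height (world z) of cap_mid between 0.01 and 0.03 m), for 0.2 s.
2. the elbow is on the stub (horizontal distance between elbow_head and stub_base below 0.008 m and z of elbow_head in the frame of stub_base below 0.091 m), for 0.1 s.
At the end, for the whole second after the job is handed in: The elbow sits upright (within 7 degrees) on the stub, screwed down so that less than 7.3 mm remains between skirt and seat, its outlet within 9 degrees of the red mark's direction; the dust cap rests on the bench, its centre more than 90 mm from the stub's axis (all of step 1 and angle between the x axis of elbow_head and the x axis of mark, either way round below 0.16 rad and x of outlet in the frame of mark above 0 m and z of elbow_head in the frame of stub_base below 0.0823 m and horizontal distance between elbow_head and stub_base below 0.008 m and angle between elbow_head's own z axis and vertical below 0.12 rad); the robot touches nothing.
It fails at once if a bottle, the dish or the plug adapter is moved by more than 25 mm or tipped (distance of any of bottle_red, plug_adapter, dish, squeeze_bottle, bottle_blue, bottle_tan from where it was at the start of the episode above 0.025 m or angle between any of bottle_red, plug_adapter, dish, squeeze_bottle, bottle_blue, bottle_tan's own z axis and vertical above 0.6 rad).
It also fails if it takes over 64 s, if anything falls off the work surface, if the arm or the gripper's body presses on something with over 40 N, if the wrist force passes 120 N, or if a joint passes its speed limit or range.

### The arm

A 6-joint arm with a two-finger parallel gripper is mounted at the origin on a cart in front of the work surface, level with it; the furniture and walls round the work are solid. World frame = base frame: x ahead of the robot, y to its left, z up, the work surface at z = 0. Lengths are in m, angles in degrees, forces in N, time in s.
With the tool pointing down it reaches from about 0.275 to 1 m from the base axis. Payload 8.4 kg.
Tool frame: the origin (TCP) lies midway between the tips of the shut fingers; the grasp point (between the pads) lies r.grasp_offset behind it (r.grasp_offset is the distance from the TCP to the grasp point, in m); z points along the fingers, y is the line along which they close (so a half turn about z gives the same grasp; the last joint's range is limited). The gripper opens to 85 mm and grips with 20 to 120 N. Pads are 22 mm wide; open, the fingers measure 114 mm over their backs; the gripper's body (76 mm by 85 mm) begins 54 mm behind the grasp point. The pads swing forward as they close: fully open they stand 13 mm farther back than shut.
Start: joints at [76.238, 20.225, 93.587, -0, 66.188, -0.138], TCP at [0.147, 0.607, 0.231] pointing down, gripper open.
Joint ranges: [-150.9, 150.9], [-52.94, 120.26], [3.33, 152.33], [-74.26, 254.26], [0, 154.13], [-172.89, 172.89]. Speed limits (degrees/s): [127.2, 127.2, 159.86, 180, 180, 180].

### API

Orientations are given as [roll, pitch, yaw] about the fixed x, y, z axes, in that order (R = Rz(yaw) Ry(pitch) Rx(roll)).
In Python, from rig import r gives the robot as it stands.
- The arm moves only by the tool step_arm, never from a script. Its argument "moves" is a list of rows, each an object of numbers: "wx", "wy", "wz": the turn, a rotation vector about the tool's x, y, z normalised to -1 to 1, where 1 is 2 pi rad; "dx", "dy", "dz": the shift along the tool's x, y, z normalised to -1 to 1, where 1 is 20 mm; "fingers": the closure, from -1 (fully open) to 1 (shut), so that 0 is half open. In form: [{"wx": .., "wy": .., "wz": .., "dx": .., "dy": .., "dz": .., "fingers": ..}, ...]. A call has 1 to 20 rows; each row shifts and turns the commanded pose from where the row before left it, along the tool's axes as they then stand; what a row does not reach is not made up. A row lasts 1/12 s, in which the tool goes at most 41.7 mm and 7.16 degrees, less where a joint would pass 70% of its speed; a pose out of reach is approached as far as the arm can. A call with a number of a shift or a turn outside -1 to 1 is refused whole. A call with a gripper value outside its range is refused whole. The fingers move at their own pace and stop on an object; "force" is the grip in N (left out, the last holds). Time passes only in rows, so rows that do not move let the fingers close. It gives the time, the measured TCP pose, the force, the opening and the grip force at its end, in the units of the state.
- r.state(): the state, without advancing time (a new reading comes with each control period).
- r.read_camera(name): name is "scene" or "top" or "wrist"; returns a dict with "img" (420x560x3 uint8, blue, green, red), "z_map" (420x560 float32, m along the optical axis (not along the pixel's ray), 0 where there is no reading), "fx", "fy", "cx", "cy" (pixels), "xyz" and "orientation" of the camera in the world. Camera axes: x right, y down, z forward; pixel columns grow to the right and rows downward; lengths in m; the calibration is good to about 2 mm. A picture is of the moment at which its call begins.
- r.close_job(): hands the job in; it is judged then, once.
Trained networks look in a picture, given as the dict that the camera call returned (one of the last four; its "shot" number tells which), for a name from the list of things; names that differ only in an ending like _2 or _b are one class to them, and where a whole thing is asked for, a point or a joint stands for the part that bears it (a point fixed in the world has none). Each returns a list of dicts, best first, with "score" (0 to 1); they miss things now and then, are a little off and sometimes report something else, mostly with a low value. They report only what shows in the picture. A call takes as long as a camera call. They do not tell look-alikes from the thing itself.
- r.look_for(thing, picture): "box" ([left, top, width, height] in pixels, round what is visible of it).
- r.silhouettes(thing, picture): "pixels" (420x560 bool, what is visible of it) and "box" ([left, top, width, height] in pixels, round what is visible of it).
The state is a dict: "time": time; "joint_positions": joint angles; "qd": joint speeds; "effort": joint torques, N m; "position": TCP position; "orientation": TCP orientation; "wrist_force": force on the tool from outside, world axes, zero at the start; "ft_torque": the same for the moment, N m; "opening": finger opening in m; "finger_force": force on a finger pad.
Only numpy, scipy, OpenCV 4.12 (cv2) and the standard library are available. Lean on these libraries where they do the work, as an engineer would, in place of code of your own. Each camera call takes 0.05 s, during which the arm holds its last target. There are 200 camera calls.

## Working session

There is one attempt and no reset: what is moved stays moved. The work goes in short steps, Python scripts to look and compute and a tool call to move; the robot and the scene stay as the last step left them, time stands still between calls to the robot, and variables do not carry over. Pictures are saved under pics/ and viewed, at most 10 in all, crops included, and the job is handed in when it is done.

Besides the shell and the picture viewer there is one more tool, called after "Request:" in YAML: its name, and indented under it one key for each argument. step_arm: Moves the arm, as the interface text tells. Its arguments: {"type":"object","properties":{"moves":{"type":"array"},"force":{"type":"number"}},"required":["moves"]}

```bash
ls; mkdir -p pics
cat > h.py <<'E'
import numpy as np, cv2
from scipy.spatial.transform import Rotation as R
from rig import r
def pts(p,mask=None):
    z=p["z_map"]; v,u=np.nonzero((z>0)&(mask if mask is not None else True))
    d=z[v,u]; c=np.c_[(u-p["cx"])/p["fx"]*d,(v-p["cy"])/p["fy"]*d,d]
    return c@R.from_euler('xyz',p["orientation"],degrees=True).as_matrix().T+np.array(p["xyz"]),u,v
def st():
    s=r.state(); print({k:np.round(s[k],3).tolist() for k in("time","position","orientation","wrist_force","opening","finger_force","joint_positions")})
E
python3 - <<'E'
from h import *
st(); print(r.grasp_offset)
a=r.read_camera("scene"); b=r.read_camera("top")
for n,p in(("scene",a),("top",b)):
    cv2.imwrite(f"pics/{n}0.png",p["img"])
    print(n,p["xyz"],p["orientation"],p["fx"])
    for t in("manifold","elbow_head","cap_mid","bottle_red","bottle_blue","bottle_tan","plug_adapter","dish","squeeze_bottle","stand_2"):
        for d in r.silhouettes(t,p)[:4]:
            q,_,_=pts(p,d["pixels"])
            if len(q): print(t,round(d["score"],2),d["box"],np.round(np.median(q,0),3),np.round(np.percentile(q,3,0),3),np.round(np.percentile(q,97,0),3))
E
```

```text
pics
{'time': 0.0, 'position': [0.147, 0.607, 0.231], 'orientation': [-179.918, 0.001, 166.377], 'wrist_force': [-1.177, -0.903, 0.054], 'opening': 0.085, 'finger_force': 0.0, 'joint_positions': [76.24, 20.264, 93.628, -0.001, 66.189, -0.136]}
0.0187
scene [ 0.14464066 -0.64978642  0.89305062] [-137.14466246    0.16853051  -29.0693335 ] 411.2523619732751
manifold 0.71 [307.4, 241.8, 48.8, 46.7] [ 0.547 -0.202  0.04 ] [ 0.513 -0.233  0.01 ] [ 0.623 -0.125  0.048]
manifold 0.31 [251.4, 279.1, 34.3, 49.6] [ 0.373 -0.17   0.021] [ 0.364 -0.254  0.013] [ 0.383 -0.126  0.026]
manifold 0.22 [386.3, 279.6, 18.3, 25.8] [ 0.64  -0.337  0.054] [ 0.632 -0.348  0.006] [ 0.659 -0.32   0.08 ]
elbow_head 0.73 [190.9, 138.7, 20.2, 30.1] [0.436 0.354 0.054] [0.424 0.345 0.009] [0.457 0.413 0.094]
cap_mid 0.7 [392.9, 318.3, 21.1, 18.4] [ 0.603 -0.414  0.041] [ 0.596 -0.425  0.005] [ 0.619 -0.399  0.059]
cap_mid 0.61 [290.4, 215.8, 20.8, 27.5] [ 0.543 -0.064  0.062] [ 0.523 -0.079  0.01 ] [ 0.573 -0.031  0.069]
cap_mid 0.51 [327.0, 239.6, 15.8, 23.3] [ 0.565 -0.182  0.093] [ 0.553 -0.194  0.055] [ 0.586
[... 1580 characters left out ...]
   0.062] [0.439 0.289 0.025] [0.466 0.318 0.081]
bottle_tan 0.59 [309.5, 191.8, 37.4, 36.6] [ 0.548 -0.166  0.042] [ 0.516 -0.227  0.014] [ 0.624 -0.12   0.049]
plug_adapter 0.69 [384.6, 239.3, 12.4, 9.4] [ 0.451 -0.393  0.056] [ 0.44  -0.41   0.017] [ 0.466 -0.383  0.068]
plug_adapter 0.57 [322.7, 201.5, 11.9, 9.8] [ 0.57  -0.173  0.095] [ 0.553 -0.191  0.05 ] [ 0.603 -0.156  0.103]
dish 0.59 [224.6, 235.1, 29.0, 27.6] [0.423 0.133 0.015] [0.382 0.093 0.001] [0.466 0.173 0.022]
squeeze_bottle 0.84 [267.9, 229.3, 29.4, 22.5] [ 0.442 -0.009  0.111] [ 0.421 -0.047  0.005] [0.479 0.021 0.192]
stand_2 0.17 [154.5, 233.4, 25.5, 14.1] [0.439 0.366 0.055] [ 0.426  0.346 -0.001] [0.471 0.419 0.095]
```

Run:
```python
import cv2
a=cv2.imread("pics/scene0.png");b=cv2.imread("pics/top0.png")
cv2.imwrite("pics/s1.png",cv2.resize(a[120:370,170:450],None,fx=2.4,fy=2.4,interpolation=cv2.INTER_CUBIC)[:600])
cv2.imwrite("pics/t1.png",cv2.resize(b[120:300,140:420],None,fx=2.8,fy=2.8,interpolation=cv2.INTER_CUBIC))
```

```text
(no output)
```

View pics/s1.png

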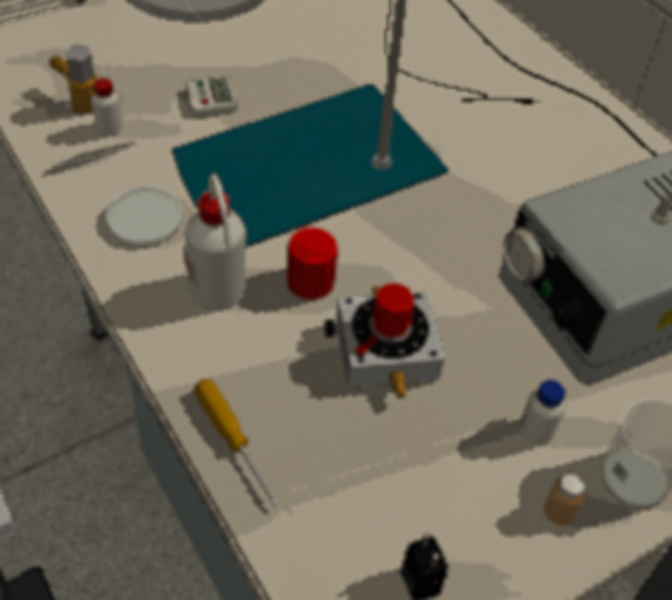

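View pics/t1.png

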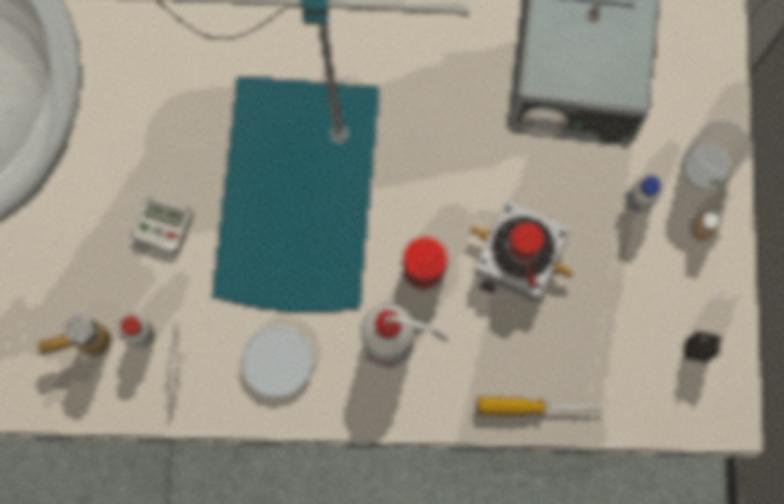

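Run:
```python
from h import *
a=r.read_camera("scene")
q,u,v=pts(a)
m=(abs(u-329)<4)&(abs(v-184)<5); print("rod",np.round(q[m][::9],3))
w=r.read_camera("wrist"); print(w["xyz"],w["orientation"],w["fx"])
for d in r.silhouettes("elbow_head",w)[:2]:
    q,_,_=pts(w,d["pixels"]); print(d["score"],d["box"],np.round(np.percentile(q,[3,97],axis=0),3))
b=r.read_camera("top"); q,u,v=pts(b)
# stub/cap top, hex top
for nm,c,rad,lo,hi in(("cap",(.57,-.173),.03,.090,.110),("hex",(.436,.352),.03,.083,.105)):
    for n,p in(("top",b),("scene",a)):
        q,_,_=pts(p); m=(np.hypot(q[:,0]-c[0],q[:,1]-c[1])<rad)&(q[:,2]>lo)&(q[:,2]<hi)
        e=q[m]; print(nm,n,m.sum(),np.round(e.mean(0),4),np.round((e.min(0)+e.max(0))/2,4))
```

```text
rod [[0.741 0.098 0.011]
 [0.724 0.066 0.04 ]
 [0.728 0.061 0.038]
 [0.749 0.076 0.012]
 [0.72  0.064 0.027]
 [0.727 0.062 0.021]
 [0.73  0.056 0.021]]
[0.0687866  0.62676523 0.37370646] [1.61631724e+02 4.35817236e-02 7.63588798e+01] 363.2610882153899
cap top 98 [ 0.5726 -0.174   0.0969] [ 0.5729 -0.1735  0.0973]
cap scene 179 [ 0.5703 -0.1761  0.0969] [ 0.5719 -0.1761  0.0957]
hex top 79 [0.4452 0.3638 0.0912] [0.4454 0.3639 0.0919]
hex scene 72 [0.4427 0.3605 0.0908] [0.443  0.3633 0.0907]
```

Request:
step_arm:
  moves:
    - {"wz": -0.0189, "dz": -0.5, "fingers": -1}
    - {"wz": -0.0189, "dz": -0.5, "fingers": -1}
    - {"dx": -0.54, "dy": -1, "dz": -0.5}
    - {"dx": -0.54, "dy": -1, "dz": -0.5}
    - {"dx": -0.54, "dy": -1, "dz": -0.5}
    - {"dx": -0.54, "dy": -1, "dz": -0.5}
    - {"dx": -0.54, "dy": -1, "dz": -0.5}
    - {"dx": -0.54, "dy": -1}
    - {"dx": -0.54, "dy": -1}
    - {"dx": -0.54, "dy": -1}
    - {"dx": -0.54, "dy": -1}
    - {"dx": -0.54, "dy": -1}
    - {"dx": -0.54, "dy": -1}
    - {"dx": -0.54, "dy": -1}
    - {"dx": -0.54, "dy": -1}
    - {"dx": -0.54, "dy": -1}
    - {"dx": -0.54, "dy": -1}
    - {"dx": -0.54, "dy": -1}
    - {"dx": -0.54, "dy": -1}
    - {"dx": -0.54, "dy": -1}

```text
schema error: expected keys wx, wy, wz, dx, dy, dz, fingers
```

Request:
step_arm:
  moves:
    - {"wx": 0, "wy": 0, "wz": -0.0189, "dx": 0, "dy": 0, "dz": -0.5, "fingers": -1}
    - {"wx": 0, "wy": 0, "wz": -0.0189, "dx": 0, "dy": 0, "dz": -0.5, "fingers": -1}
    - {"wx": 0, "wy": 0, "wz": 0, "dx": -0.54, "dy": -1, "dz": -0.5, "fingers": -1}
    - {"wx": 0, "wy": 0, "wz": 0, "dx": -0.54, "dy": -1, "dz": -0.5, "fingers": -1}
    - {"wx": 0, "wy": 0, "wz": 0, "dx": -0.54, "dy": -1, "dz": -0.5, "fingers": -1}
    - {"wx": 0, "wy": 0, "wz": 0, "dx": -0.54, "dy": -1, "dz": -0.5, "fingers": -1}
    - {"wx": 0, "wy": 0, "wz": 0, "dx": -0.54, "dy": -1, "dz": -0.5, "fingers": -1}
    - {"wx": 0, "wy": 0, "wz": 0, "dx": -0.54, "dy": -1, "dz": 0, "fingers": -1}
    - {"wx": 0, "wy": 0, "wz": 0, "dx": -0.54, "dy": -1, "dz": 0, "fingers": -1}
    - {"wx": 0, "wy": 0, "wz": 0, "dx": -0.54, "dy": -1, "dz": 0, "fingers": -1}
    - {"wx": 0, "wy": 0, "wz": 0, "dx": -0.54, "dy": -1, "dz": 0, "fingers": -1}
    - {"wx": 0, "wy": 0, "wz": 0, "dx": -0.54, "dy": -1, "dz": 0, "fingers": -1}
    - {"wx": 0, "wy": 0, "wz": 0, "dx": -0.54, "dy": -1, "dz": 0, "fingers": -1}
    - {"wx": 0, "wy": 0, "wz": 0, "dx": -0.54, "dy": -1, "dz": 0, "fingers": -1}
    - {"wx": 0, "wy": 0, "wz": 0, "dx": -0.54, "dy": -1, "dz": 0, "fingers": -1}
    - {"wx": 0, "wy": 0, "wz": 0, "dx": -0.54, "dy": -1, "dz": 0, "fingers": -1}
    - {"wx": 0, "wy": 0, "wz": 0, "dx": -0.54, "dy": -1, "dz": 0, "fingers": -1}
    - {"wx": 0, "wy": 0, "wz": 0, "dx": -0.54, "dy": -1, "dz": 0, "fingers": -1}
    - {"wx": 0, "wy": 0, "wz": 0, "dx": -0.54, "dy": -1, "dz": 0, "fingers": -1}
    - {"wx": 0, "wy": 0, "wz": 0, "dx": -0.54, "dy": -1, "dz": 0, "fingers": -1}

```text
time: 2.97
position: [0.3419, 0.2464, 0.3015]
orientation: [180.0, 0.0, 180.0]
wrist_force: [-0.1, 0.1, -1.1]
opening: 0.0853
finger_force: 0.0
```

Request:
step_arm:
  moves:
    - {"wx": 0, "wy": 0, "wz": 0, "dx": -0.55, "dy": -1, "dz": 0, "fingers": -1}
    - {"wx": 0, "wy": 0, "wz": 0, "dx": -0.55, "dy": -1, "dz": 0, "fingers": -1}
    - {"wx": 0, "wy": 0, "wz": 0, "dx": -0.55, "dy": -1, "dz": 0, "fingers": -1}
    - {"wx": 0, "wy": 0, "wz": 0, "dx": -0.55, "dy": -1, "dz": 0, "fingers": -1}
    - {"wx": 0, "wy": 0, "wz": 0, "dx": -0.55, "dy": -1, "dz": 0, "fingers": -1}
    - {"wx": 0, "wy": 0, "wz": 0, "dx": -0.55, "dy": -1, "dz": 0, "fingers": -1}
    - {"wx": 0, "wy": 0, "wz": 0, "dx": -0.55, "dy": -1, "dz": 0, "fingers": -1}
    - {"wx": 0, "wy": 0, "wz": 0, "dx": -0.55, "dy": -1, "dz": 0, "fingers": -1}
    - {"wx": 0, "wy": 0, "wz": 0, "dx": -0.55, "dy": -1, "dz": 0, "fingers": -1}
    - {"wx": 0, "wy": 0, "wz": 0, "dx": -0.55, "dy": -1, "dz": 0, "fingers": -1}
    - {"wx": 0, "wy": 0, "wz": 0, "dx": -0.55, "dy": -1, "dz": 0, "fingers": -1}
    - {"wx": 0, "wy": 0, "wz": 0, "dx": -0.55, "dy": -1, "dz": 0, "fingers": -1}
    - {"wx": 0, "wy": 0, "wz": 0, "dx": -0.55, "dy": -1, "dz": 0, "fingers": -1}
    - {"wx": 0, "wy": 0, "wz": 0, "dx": -0.55, "dy": -1, "dz": 0, "fingers": -1}
    - {"wx": 0, "wy": 0, "wz": 0, "dx": -0.55, "dy": -1, "dz": 0, "fingers": -1}
    - {"wx": 0, "wy": 0, "wz": 0, "dx": -0.55, "dy": -1, "dz": 0.2, "fingers": -1}
    - {"wx": 0, "wy": 0, "wz": 0, "dx": -0.55, "dy": -1, "dz": 0.5, "fingers": -1}
    - {"wx": 0, "wy": 0, "wz": 0, "dx": -0.55, "dy": -1, "dz": 0.5, "fingers": -1}
    - {"wx": 0, "wy": 0, "wz": 0, "dx": -0.55, "dy": -1, "dz": 0.5, "fingers": -1}
    - {"wx": 0, "wy": 0, "wz": 0, "dx": -0.55, "dy": -1, "dz": 0.5, "fingers": -1}

```text
time: 4.63
position: [0.5619, -0.1538, 0.2569]
orientation: [-180.0, 0.0, 180.0]
wrist_force: [-0.6, 0.1, -0.1]
opening: 0.085
finger_force: 0.0
```

Run:
```python
from h import *
w=r.read_camera("wrist"); cv2.imwrite("pics/w1.png",w["img"])
q,u,v=pts(w); 
m=(np.hypot(q[:,0]-.572,q[:,1]+.175)<.032)&(q[:,2]>.088)&(q[:,2]<.11)
e=q[m]; print("cap",m.sum(),np.round(e.mean(0),4)); 
(c,rad)=cv2.minEnclosingCircle(e[:,:2].astype(np.float32)); print(c,rad)
img=w["img"].astype(int); red=(img[...,2]>90)&(img[...,1]<60)&(img[...,0]<60)
mk=red[v,u]&(q[:,2]>.045)&(q[:,2]<.062)&(np.hypot(q[:,0]-c[0],q[:,1]-c[1])>.026)&(np.hypot(q[:,0]-c[0],q[:,1]-c[1])<.055)
e=q[mk]; print("mark",mk.sum(),np.round(e.mean(0),4)); far=e[np.hypot(e[:,0]-c[0],e[:,1]-c[1])>.042]
for a in(e,far): d=a.mean(0)[:2]-c; print(np.hypot(*d),np.degrees(np.arctan2(d[1],d[0])))
top=(q[:,2]>.039)&(q[:,2]<.047)&(np.hypot(q[:,0]-c[0],q[:,1]-c[1])<.075)
print("block",cv2.minAreaRect(q[top][:,:2].astype(np.float32)*1000)); np.save("top.npy",q[top])
```

```text
cap 1557 [ 0.5715 -0.1745  0.0966]
(0.5729677081108093, -0.17473244667053223) 0.01997104287147522
mark 167 [ 0.5694 -0.1915  0.0491]
0.017181419110360033 -101.96266955785161
0.0469930288408931 -162.9378437821691
block ((572.9865112304688, -174.71774291992188), (90.15325927734375, 99.88824462890625), 66.2740249633789)
```

View pics/w1.png

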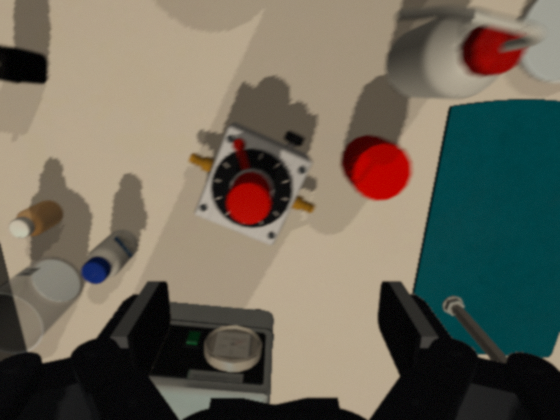

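Request:
step_arm:
  force: 40
  moves:
    - {"wx": 0, "wy": 0, "wz": 0, "dx": -0.111, "dy": -0.209, "dz": 0.955, "fingers": -1}
    - {"wx": 0, "wy": 0, "wz": 0, "dx": -0.111, "dy": -0.209, "dz": 0.955, "fingers": -1}
    - {"wx": 0, "wy": 0, "wz": 0, "dx": -0.111, "dy": -0.209, "dz": 0.955, "fingers": -1}
    - {"wx": 0, "wy": 0, "wz": 0, "dx": -0.111, "dy": -0.209, "dz": 0.955, "fingers": -1}
    - {"wx": 0, "wy": 0, "wz": 0, "dx": -0.111, "dy": -0.209, "dz": 0.955, "fingers": -1}
    - {"wx": 0, "wy": 0, "wz": 0, "dx": 0, "dy": 0, "dz": 0.955, "fingers": -1}
    - {"wx": 0, "wy": 0, "wz": 0, "dx": 0, "dy": 0, "dz": 0.955, "fingers": -0.5}
    - {"wx": 0, "wy": 0, "wz": 0, "dx": 0, "dy": 0, "dz": 0.955, "fingers": -0.3}
    - {"wx": 0, "wy": 0, "wz": 0, "dx": 0, "dy": 0, "dz": 0.955, "fingers": -0.3}
    - {"wx": 0, "wy": 0, "wz": 0, "dx": 0, "dy": 0, "dz": 0.955, "fingers": -0.3}
    - {"wx": 0, "wy": 0, "wz": 0, "dx": 0, "dy": 0, "dz": 0, "fingers": 1}
    - {"wx": 0, "wy": 0, "wz": 0, "dx": 0, "dy": 0, "dz": 0, "fingers": 1}
    - {"wx": 0, "wy": 0, "wz": 0, "dx": 0, "dy": 0, "dz": 0, "fingers": 1}
    - {"wx": 0, "wy": 0, "wz": 0, "dx": 0, "dy": 0, "dz": 0, "fingers": 1}

```text
time: 5.85
position: [0.5721, -0.1736, 0.0671]
orientation: [-180.0, -0.0, 180.0]
wrist_force: [-3.9, 0.2, -3.5]
opening: 0.0378
finger_force: 40.4
```

Request:
step_arm:
  moves:
    - {"wx": 0, "wy": 0, "wz": 0, "dx": 0, "dy": 0, "dz": -0.7, "fingers": 1}
    - {"wx": 0, "wy": 0, "wz": 0, "dx": 0, "dy": 0, "dz": -1, "fingers": 1}
    - {"wx": 0, "wy": 0, "wz": 0, "dx": 0, "dy": 0, "dz": -1, "fingers": 1}
    - {"wx": 0, "wy": 0, "wz": 0, "dx": 0.2, "dy": -0.3, "dz": -0.3, "fingers": 1}
    - {"wx": 0, "wy": 0, "wz": 0, "dx": 0.55, "dy": -0.95, "dz": 0, "fingers": 1}
    - {"wx": 0, "wy": 0, "wz": 0, "dx": 0.55, "dy": -0.95, "dz": 0, "fingers": 1}
    - {"wx": 0, "wy": 0, "wz": 0, "dx": 0.55, "dy": -0.95, "dz": 0, "fingers": 1}
    - {"wx": 0, "wy": 0, "wz": 0, "dx": 0.55, "dy": -0.95, "dz": 0, "fingers": 1}
    - {"wx": 0, "wy": 0, "wz": 0, "dx": 0.55, "dy": -0.95, "dz": 0, "fingers": 1}
    - {"wx": 0, "wy": 0, "wz": 0, "dx": 0.55, "dy": -0.95, "dz": 0.4, "fingers": 1}
    - {"wx": 0, "wy": 0, "wz": 0, "dx": 0.5, "dy": -0.5, "dz": 0.9, "fingers": 1}
    - {"wx": 0, "wy": 0, "wz": 0, "dx": 0, "dy": 0, "dz": 1, "fingers": 1}
    - {"wx": 0, "wy": 0, "wz": 0, "dx": 0, "dy": 0, "dz": 1, "fingers": 1}
    - {"wx": 0, "wy": 0, "wz": 0, "dx": 0, "dy": 0, "dz": 1, "fingers": 1}
    - {"wx": 0, "wy": 0, "wz": 0, "dx": 0, "dy": 0, "dz": 0.7, "fingers": 1}
    - {"wx": 0, "wy": 0, "wz": 0, "dx": 0, "dy": 0, "dz": 0.4, "fingers": 1}
    - {"wx": 0, "wy": 0, "wz": 0, "dx": 0, "dy": 0, "dz": 0.1, "fingers": 1}
    - {"wx": 0, "wy": 0, "wz": 0, "dx": 0, "dy": 0, "dz": 0, "fingers": 1}

```text
time: 7.35
position: [0.4924, -0.3038, 0.0163]
orientation: [-180.0, 0.0, 180.0]
wrist_force: [-0.1, -0.1, -0.1]
opening: 0.0377
finger_force: 40.6
```

Request:
step_arm:
  moves:
    - {"wx": 0, "wy": 0, "wz": 0, "dx": 0, "dy": 0, "dz": 0, "fingers": -0.4}
    - {"wx": 0, "wy": 0, "wz": 0, "dx": 0, "dy": 0, "dz": 0, "fingers": -0.6}
    - {"wx": 0, "wy": 0, "wz": 0, "dx": 0, "dy": 0, "dz": -0.3, "fingers": -0.8}
    - {"wx": 0, "wy": 0, "wz": 0, "dx": 0, "dy": 0, "dz": -1, "fingers": -1}
    - {"wx": 0, "wy": 0, "wz": 0, "dx": 0, "dy": 0, "dz": -1, "fingers": -1}
    - {"wx": 0, "wy": 0, "wz": 0, "dx": 0, "dy": 0, "dz": -1, "fingers": -1}
    - {"wx": 0, "wy": 0, "wz": -0.0194, "dx": 0, "dy": 0, "dz": -1, "fingers": -1}
    - {"wx": 0, "wy": 0, "wz": -0.0194, "dx": 0, "dy": 0, "dz": -1, "fingers": -1}
    - {"wx": 0, "wy": 0, "wz": -0.0194, "dx": 0, "dy": 0, "dz": -1, "fingers": -1}
    - {"wx": 0, "wy": 0, "wz": -0.0194, "dx": 0, "dy": 0, "dz": -1, "fingers": -1}
    - {"wx": 0, "wy": 0, "wz": -0.0194, "dx": 0, "dy": 0, "dz": -1, "fingers": -1}
    - {"wx": 0, "wy": 0, "wz": -0.0194, "dx": 0, "dy": 0, "dz": -1, "fingers": -1}
    - {"wx": 0, "wy": 0, "wz": -0.0194, "dx": 0, "dy": 0, "dz": -1, "fingers": -1}
    - {"wx": 0, "wy": 0, "wz": -0.0194, "dx": 0, "dy": 0, "dz": -1, "fingers": -1}
    - {"wx": 0, "wy": 0, "wz": -0.0194, "dx": 0, "dy": 0, "dz": -1, "fingers": -1}
    - {"wx": 0, "wy": 0, "wz": -0.0194, "dx": 0, "dy": 0, "dz": -1, "fingers": -1}

```text
time: 8.68
position: [0.5199, -0.2421, 0.2785]
orientation: [-179.4, -6.1, -116.4]
wrist_force: [0.8, 0.9, 0.3]
opening: 0.0856
finger_force: 0.0
```

Run:
```python
from h import *
st()
a=r.read_camera("scene")
for d in r.silhouettes("cap_mid",a)[:4]:
    q,_,_=pts(a,d["pixels"]); print("cap",round(d["score"],2),np.round(np.percentile(q,[3,50,97],axis=0),3).tolist())
q,u,v=pts(a); img=a["img"].astype(int); red=(img[...,2]>90)&(img[...,1]<60)&(img[...,0]<60)
c=np.array([.573,-.1747]); d=q[:,:2]-c; rr=np.hypot(*d.T)
m=red[v,u]&(rr>.026)&(rr<.053)&(q[:,2]<.065)&(q[:,2]>.035)
print("mark",m.sum(),np.round(np.c_[rr[m],np.degrees(np.arctan2(d[m,1],d[m,0])),q[m,2]],3)[::4], q[m].mean(0))
# elbow outlet from first-look heights
from numpy import *
for n,p in(("scene",a),("top",r.read_camera("top"))):
    q,u,v=pts(p); h=(hypot(q[:,0]-.443,q[:,1]-.362)<.03)&(q[:,2]>.085)&(q[:,2]<.1)
    o=(hypot(q[:,0]-.443,q[:,1]-.362)<.075)&(hypot(q[:,0]-.443,q[:,1]-.362)>.03)&(q[:,2]>.04)&(q[:,2]<.062)&(q[:,1]>.36)
    H=q[h].mean(0); O=q[o].mean(0); print(n,H,O,degrees(arctan2(O[1]-H[1],O[0]-H[0])),o.sum())
```

```text
{'time': 8.683, 'position': [0.52, -0.242, 0.278], 'orientation': [-179.417, -6.125, -116.355], 'wrist_force': [0.808, 0.865, 0.288], 'opening': 0.086, 'finger_force': 0.0, 'joint_positions': [-21.454, 13.182, 97.319, -6.567, 69.564, -172.831]}
cap 0.83 [[0.523, -0.079, 0.004], [0.543, -0.063, 0.058], [0.576, -0.029, 0.069]]
cap 0.71 [[0.476, -0.323, 0.001], [0.491, -0.31, 0.044], [0.523, -0.289, 0.049]]
cap 0.44 [[0.514, -0.232, 0.002], [0.559, -0.189, 0.044], [0.62, -0.118, 0.082]]
mark 19 [[ 3.30000e-02 -1.70183e+02  4.90000e-02]
 [ 3.60000e-02 -1.65226e+02  5.10000e-02]
 [ 4.20000e-02 -1.67285e+02  5.10000e-02]
 [ 4.50000e-02 -1.67025e+02  5.00000e-02]
 [ 4.70000e-02 -1.61515e+02  5.20000e-02]] [ 0.53306864 -0.18490751  0.05047193]
scene [0.44344383 0.36258852 0.09130209] [0.42701402 0.40792746 0.04993295] 109.91937509129245 42
top [0.44639248 0.3651515  0.09112277] [0.43216928 0.40758344 0.05094479] 108.53117637657935 52
```

```bash
cat >> h.py <<'E'
def go(xyz,yaw,n=None):
    """rows: shift (units of 20mm) in present tool axes; rotation vector (units of turn) to tool-down at yaw"""
    s=r.state(); A=R.from_euler('xyz',s["orientation"],degrees=True); B=R.from_euler('xyz',[180,0,yaw],degrees=True)
    d=(np.array(xyz)-s["position"])/.02
    print("first-shift",np.round(A.inv().apply(d),3),"rot/360",np.round((A.inv()*B).as_rotvec()/2/np.pi,4),"shift-after-rot",np.round(B.inv().apply(d),3))
E
python3 -c "
from h import *
go([.445,.34,.29],-110); go([.445,.34,.29],-101)"
```

```text
first-shift [-24.144  16.192  -3.308] rot/360 [-0.0009 -0.0167 -0.0172] shift-after-rot [-25.957  13.489  -0.586]
first-shift [-24.144  16.192  -3.308] rot/360 [ 0.0004 -0.0168 -0.0422] shift-after-rot [-27.747   9.262  -0.586]
```

Request:
step_arm:
  moves:
    - {"wx": 0, "wy": 0, "wz": 0, "dx": -0.93, "dy": 0.62, "dz": -0.13, "fingers": -1}
    - {"wx": 0, "wy": 0, "wz": 0, "dx": -0.93, "dy": 0.62, "dz": -0.13, "fingers": -1}
    - {"wx": 0, "wy": 0, "wz": 0, "dx": -0.93, "dy": 0.62, "dz": -0.13, "fingers": -1}
    - {"wx": 0, "wy": 0, "wz": 0, "dx": -0.93, "dy": 0.62, "dz": -0.13, "fingers": -1}
    - {"wx": 0, "wy": 0, "wz": 0, "dx": -0.93, "dy": 0.62, "dz": -0.13, "fingers": -1}
    - {"wx": 0, "wy": 0, "wz": 0, "dx": -0.93, "dy": 0.62, "dz": -0.13, "fingers": -1}
    - {"wx": 0, "wy": 0, "wz": 0, "dx": -0.93, "dy": 0.62, "dz": -0.13, "fingers": -1}
    - {"wx": 0, "wy": 0, "wz": 0, "dx": -0.93, "dy": 0.62, "dz": -0.13, "fingers": -1}
    - {"wx": 0, "wy": 0, "wz": 0, "dx": -0.93, "dy": 0.62, "dz": -0.13, "fingers": -1}
    - {"wx": 0, "wy": 0, "wz": 0, "dx": -0.93, "dy": 0.62, "dz": -0.13, "fingers": -1}
    - {"wx": 0, "wy": 0, "wz": 0, "dx": -0.93, "dy": 0.62, "dz": -0.13, "fingers": -1}
    - {"wx": 0, "wy": 0, "wz": 0, "dx": -0.93, "dy": 0.62, "dz": -0.13, "fingers": -1}
    - {"wx": 0, "wy": 0, "wz": 0, "dx": -0.93, "dy": 0.62, "dz": -0.13, "fingers": -1}
    - {"wx": 0, "wy": 0, "wz": 0, "dx": -0.93, "dy": 0.62, "dz": -0.13, "fingers": -1}
    - {"wx": 0, "wy": 0, "wz": 0, "dx": -0.93, "dy": 0.62, "dz": -0.13, "fingers": -1}
    - {"wx": 0, "wy": 0, "wz": 0, "dx": -0.93, "dy": 0.62, "dz": -0.13, "fingers": -1}
    - {"wx": 0, "wy": 0, "wz": 0, "dx": -0.93, "dy": 0.62, "dz": -0.13, "fingers": -1}
    - {"wx": 0, "wy": 0, "wz": 0, "dx": -0.93, "dy": 0.62, "dz": -0.13, "fingers": -1}

```text
time: 10.33
position: [0.4691, 0.1601, 0.2854]
orientation: [-179.6, -6.0, -116.5]
wrist_force: [0.4, -0.4, -0.7]
opening: 0.0851
finger_force: 0.0
```

```bash
python3 -c "
from h import *
st();go([.445,.34,.29],-101)"
```

```text
{'time': 10.333, 'position': [0.469, 0.16, 0.285], 'orientation': [-179.613, -6.036, -116.531], 'wrist_force': [0.364, -0.417, -0.686], 'opening': 0.085, 'finger_force': 0.0, 'joint_positions': [21.649, 8.006, 102.811, -4.496, 73.479, -130.399]}
first-shift [-7.444  5.088 -1.052] rot/360 [ 0.0012 -0.0168 -0.043 ] shift-after-rot [-8.6    2.898 -0.229]
```

Request:
step_arm:
  moves:
    - {"wx": 0.0004, "wy": -0.0056, "wz": -0.0143, "dx": 0, "dy": 0, "dz": 0, "fingers": -1}
    - {"wx": 0.0004, "wy": -0.0056, "wz": -0.0143, "dx": 0, "dy": 0, "dz": 0, "fingers": -1}
    - {"wx": 0.0004, "wy": -0.0056, "wz": -0.0143, "dx": 0, "dy": 0, "dz": 0, "fingers": -1}
    - {"wx": 0, "wy": 0, "wz": 0, "dx": -0.955, "dy": 0.322, "dz": 0, "fingers": -1}
    - {"wx": 0, "wy": 0, "wz": 0, "dx": -0.955, "dy": 0.322, "dz": 0, "fingers": -1}
    - {"wx": 0, "wy": 0, "wz": 0, "dx": -0.955, "dy": 0.322, "dz": 0, "fingers": -1}
    - {"wx": 0, "wy": 0, "wz": 0, "dx": -0.955, "dy": 0.322, "dz": 0, "fingers": -1}
    - {"wx": 0, "wy": 0, "wz": 0, "dx": -0.955, "dy": 0.322, "dz": 0, "fingers": -1}
    - {"wx": 0, "wy": 0, "wz": 0, "dx": -0.955, "dy": 0.322, "dz": 0, "fingers": -1}
    - {"wx": 0, "wy": 0, "wz": 0, "dx": -0.955, "dy": 0.322, "dz": 0, "fingers": -1}
    - {"wx": 0, "wy": 0, "wz": 0, "dx": -0.955, "dy": 0.322, "dz": 0, "fingers": -1}
    - {"wx": 0, "wy": 0, "wz": 0, "dx": -0.955, "dy": 0.322, "dz": 0, "fingers": -1}
    - {"wx": 0, "wy": 0, "wz": 0, "dx": 0, "dy": 0, "dz": 0, "fingers": -1}

```text
time: 11.42
position: [0.4451, 0.3416, 0.2852]
orientation: [180.0, 0.1, -101.0]
wrist_force: [-0.4, 0.3, 0.4]
opening: 0.0851
finger_force: 0.0
```

Run:
```python
from h import *
from numpy import *
st()
w=r.read_camera("wrist"); cv2.imwrite("pics/w2.png",w["img"])
q,u,v=pts(w); h=(hypot(q[:,0]-.445,q[:,1]-.364)<.028)&(q[:,2]>.086)&(q[:,2]<.098)
c,rad=cv2.minEnclosingCircle(q[h][:,:2].astype(float32)); print(h.sum(),q[h].mean(0),c,rad)
hull=cv2.convexHull(q[h][:,:2].astype(float32)*1000)[:,0]; print("tri/rect",cv2.minAreaRect(hull))
# flats: width by direction
for t in range(0,180,5): 
    p=hull@array([cos(radians(t)),sin(radians(t))]); print(t,round(float(p.max()-p.min()),1),end="; ")
c=q[h].mean(0); d=q[:,:2]-c[:2]; rr=hypot(*d.T)
o=(rr>.028)&(rr<.07)&(q[:,2]>.045)&(q[:,2]<.062)&(q[:,1]>c[1])
O=q[o].mean(0); print("\noutlet",o.sum(),O,degrees(arctan2(O[1]-c[1],O[0]-c[0])))
x=q[o][:,:2]; U=linalg.svd(x-x.mean(0),full_matrices=False)[2][0]; print("axis",degrees(arctan2(U[1],U[0])))
```

```text
{'time': 11.417, 'position': [0.445, 0.342, 0.285], 'orientation': [179.981, 0.057, -100.954], 'wrist_force': [-0.393, 0.314, 0.414], 'opening': 0.085, 'finger_force': 0.0, 'joint_positions': [37.323, 11.736, 98.045, 0.056, 70.19, -131.742]}
936 [0.44681114 0.36532674 0.09111882] (0.4467894434928894, 0.36588603258132935) 0.018374480307102203
tri/rect ((446.9039306640625, 365.91387939453125), (36.26784133911133, 31.331218719482422), 79.00314331054688)
0 34.0; 5 34.9; 10 35.5; 15 35.8; 20 35.9; 25 35.7; 30 35.2; 35 34.6; 40 33.8; 45 32.8; 50 32.6; 55 33.6; 60 34.7; 65 35.4; 70 35.9; 75 36.2; 80 36.3; 85 36.1; 90 35.6; 95 34.9; 100 34.0; 105 32.9; 110 32.5; 115 33.8; 120 34.9; 125 35.7; 130 36.2; 135 36.5; 140 36.5; 145 36.2; 150 35.7; 155 34.8; 160 33.7; 165 32.4; 170 31.4; 175 32.8; 
outlet 437 [0.43271531 0.40827189 0.05089322] 108.171323912277
axis 105.29180669376719
```

View pics/w2.png

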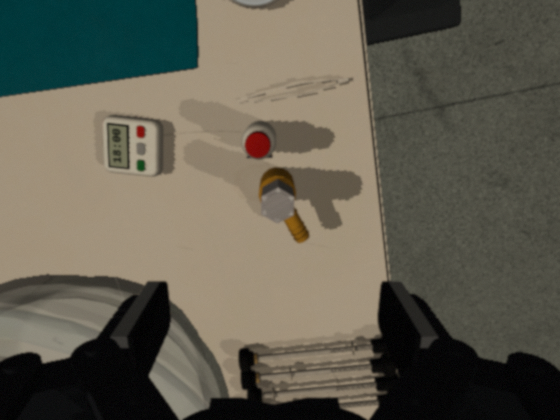

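Request:
step_arm:
  force: 60
  moves:
    - {"wx": 0, "wy": 0, "wz": 0, "dx": -0.301, "dy": 0.037, "dz": 0.95, "fingers": -1}
    - {"wx": 0, "wy": 0, "wz": 0, "dx": -0.301, "dy": 0.037, "dz": 0.95, "fingers": -1}
    - {"wx": 0, "wy": 0, "wz": 0, "dx": -0.301, "dy": 0.037, "dz": 0.95, "fingers": -1}
    - {"wx": 0, "wy": 0, "wz": 0, "dx": -0.301, "dy": 0.037, "dz": 0.95, "fingers": -1}
    - {"wx": 0, "wy": 0, "wz": 0, "dx": 0, "dy": 0, "dz": 0.95, "fingers": -0.6}
    - {"wx": 0, "wy": 0, "wz": 0, "dx": 0, "dy": 0, "dz": 0.95, "fingers": -0.4}
    - {"wx": 0, "wy": 0, "wz": 0, "dx": 0, "dy": 0, "dz": 0.95, "fingers": -0.2}
    - {"wx": 0, "wy": 0, "wz": 0, "dx": 0, "dy": 0, "dz": 0.95, "fingers": -0.2}
    - {"wx": 0, "wy": 0, "wz": 0, "dx": 0, "dy": 0, "dz": 0.95, "fingers": -0.2}
    - {"wx": 0, "wy": 0, "wz": 0, "dx": 0, "dy": 0, "dz": 0.95, "fingers": -0.2}
    - {"wx": 0, "wy": 0, "wz": 0, "dx": 0, "dy": 0, "dz": 0.95, "fingers": -0.2}
    - {"wx": 0, "wy": 0, "wz": 0, "dx": 0, "dy": 0, "dz": 0.95, "fingers": -0.2}
    - {"wx": 0, "wy": 0, "wz": 0, "dx": 0, "dy": 0, "dz": 0, "fingers": 0}
    - {"wx": 0, "wy": 0, "wz": 0, "dx": 0, "dy": 0, "dz": 0, "fingers": 0.2}
    - {"wx": 0, "wy": 0, "wz": 0, "dx": 0, "dy": 0, "dz": 0, "fingers": 1}
    - {"wx": 0, "wy": 0, "wz": 0, "dx": 0, "dy": 0, "dz": 0, "fingers": 1}
    - {"wx": 0, "wy": 0, "wz": 0, "dx": 0, "dy": 0, "dz": 0, "fingers": 1}
    - {"wx": 0, "wy": 0, "wz": 0, "dx": 0, "dy": 0, "dz": 0, "fingers": 1}

```text
time: 12.97
position: [0.4474, 0.3644, 0.0585]
orientation: [-179.9, 0.1, -100.9]
wrist_force: [-0.3, -0.7, -1.1]
opening: 0.0309
finger_force: 59.7
```

Request:
step_arm:
  moves:
    - {"wx": 0, "wy": 0, "wz": 0, "dx": 0, "dy": 0, "dz": -0.7, "fingers": 1}
    - {"wx": 0, "wy": 0, "wz": 0, "dx": 0, "dy": 0, "dz": -1, "fingers": 1}
    - {"wx": 0, "wy": 0, "wz": 0, "dx": 0, "dy": 0, "dz": -1, "fingers": 1}
    - {"wx": 0, "wy": 0, "wz": 0, "dx": 0, "dy": 0, "dz": -1, "fingers": 1}
    - {"wx": 0, "wy": 0, "wz": 0, "dx": 0, "dy": 0, "dz": -1, "fingers": 1}
    - {"wx": 0, "wy": 0, "wz": 0.0194, "dx": 0, "dy": 0, "dz": -1, "fingers": 1}
    - {"wx": 0, "wy": 0, "wz": 0.0194, "dx": 0, "dy": 0, "dz": -1, "fingers": 1}
    - {"wx": 0, "wy": 0, "wz": 0.0194, "dx": 0, "dy": 0, "dz": -1, "fingers": 1}
    - {"wx": 0, "wy": 0, "wz": 0.0194, "dx": 0, "dy": 0, "dz": -1, "fingers": 1}
    - {"wx": 0, "wy": 0, "wz": 0.0194, "dx": 0, "dy": 0, "dz": -1, "fingers": 1}
    - {"wx": 0, "wy": 0, "wz": 0.0194, "dx": 0, "dy": 0, "dz": -1, "fingers": 1}
    - {"wx": 0, "wy": 0, "wz": 0.0194, "dx": 0, "dy": 0, "dz": -1, "fingers": 1}
    - {"wx": 0, "wy": 0, "wz": 0.0194, "dx": 0, "dy": 0, "dz": 0, "fingers": 1}
    - {"wx": 0, "wy": 0, "wz": 0.0194, "dx": 0, "dy": 0, "dz": 0, "fingers": 1}
    - {"wx": 0, "wy": 0, "wz": 0.0194, "dx": 0, "dy": 0, "dz": 0, "fingers": 1}
    - {"wx": 0, "wy": 0, "wz": 0.0194, "dx": 0, "dy": 0, "dz": 0, "fingers": 1}
    - {"wx": 0, "wy": 0, "wz": 0.0194, "dx": 0, "dy": 0, "dz": 0, "fingers": 1}
    - {"wx": 0, "wy": 0, "wz": 0.0194, "dx": 0, "dy": 0, "dz": 0, "fingers": 1}
    - {"wx": 0, "wy": 0, "wz": 0.0194, "dx": 0, "dy": 0, "dz": 0, "fingers": 1}
    - {"wx": 0, "wy": 0, "wz": 0, "dx": 0, "dy": 0, "dz": 0, "fingers": 1}

```text
time: 14.63
position: [0.4466, 0.3641, 0.292]
orientation: [180.0, 0.0, 161.0]
wrist_force: [-0.1, 0.5, -0.6]
opening: 0.0313
finger_force: 59.9
```

```bash
python3 -c "
from h import *
st();go([.573,-.1747,.293],161)"
```

```text
{'time': 14.633, 'position': [0.447, 0.364, 0.292], 'orientation': [179.977, 0.042, 160.989], 'wrist_force': [-0.071, 0.474, -0.61], 'opening': 0.031, 'finger_force': 59.923, 'joint_positions': [39.05, 12.833, 95.784, -0.025, 71.342, -31.93]}
first-shift [-14.75 -23.41  -0.05] rot/360 [ 0.0001  0.0001 -0.    ] shift-after-rot [-14.745 -23.413  -0.051]
```

Request:
step_arm:
  moves:
    - {"wx": 0, "wy": 0, "wz": 0, "dx": -0.59, "dy": -0.936, "dz": 0, "fingers": 1}
    - {"wx": 0, "wy": 0, "wz": 0, "dx": -0.59, "dy": -0.936, "dz": 0, "fingers": 1}
    - {"wx": 0, "wy": 0, "wz": 0, "dx": -0.59, "dy": -0.936, "dz": 0, "fingers": 1}
    - {"wx": 0, "wy": 0, "wz": 0, "dx": -0.59, "dy": -0.936, "dz": 0, "fingers": 1}
    - {"wx": 0, "wy": 0, "wz": 0, "dx": -0.59, "dy": -0.936, "dz": 0, "fingers": 1}
    - {"wx": 0, "wy": 0, "wz": 0, "dx": -0.59, "dy": -0.936, "dz": 0, "fingers": 1}
    - {"wx": 0, "wy": 0, "wz": 0, "dx": -0.59, "dy": -0.936, "dz": 0, "fingers": 1}
    - {"wx": 0, "wy": 0, "wz": 0, "dx": -0.59, "dy": -0.936, "dz": 0, "fingers": 1}
    - {"wx": 0, "wy": 0, "wz": 0, "dx": -0.59, "dy": -0.936, "dz": 0, "fingers": 1}
    - {"wx": 0, "wy": 0, "wz": 0, "dx": -0.59, "dy": -0.936, "dz": 0, "fingers": 1}
    - {"wx": 0, "wy": 0, "wz": 0, "dx": -0.59, "dy": -0.936, "dz": 0, "fingers": 1}
    - {"wx": 0, "wy": 0, "wz": 0, "dx": -0.59, "dy": -0.936, "dz": 0, "fingers": 1}
    - {"wx": 0, "wy": 0, "wz": 0, "dx": -0.59, "dy": -0.936, "dz": 0, "fingers": 1}
    - {"wx": 0, "wy": 0, "wz": 0, "dx": -0.59, "dy": -0.936, "dz": 0, "fingers": 1}
    - {"wx": 0, "wy": 0, "wz": 0, "dx": -0.59, "dy": -0.936, "dz": 0, "fingers": 1}
    - {"wx": 0, "wy": 0, "wz": 0, "dx": -0.59, "dy": -0.936, "dz": 0, "fingers": 1}
    - {"wx": 0, "wy": 0, "wz": 0, "dx": -0.59, "dy": -0.936, "dz": 0, "fingers": 1}
    - {"wx": 0, "wy": 0, "wz": 0, "dx": -0.59, "dy": -0.936, "dz": 0, "fingers": 1}
    - {"wx": 0, "wy": 0, "wz": 0, "dx": -0.59, "dy": -0.936, "dz": 0, "fingers": 1}
    - {"wx": 0, "wy": 0, "wz": 0, "dx": -0.59, "dy": -0.936, "dz": 0, "fingers": 1}

```text
time: 16.3
position: [0.5503, -0.0672, 0.292]
orientation: [180.0, 0.1, 161.6]
wrist_force: [0.4, 0.0, -1.2]
opening: 0.031
finger_force: 60.0
```

Run:
```python
from h import *
from numpy import *
st()
w=r.read_camera("wrist")
q,u,v=pts(w); c=array([.573,-.1747])
def ang(e): 
    d=e.mean(0)[:2]-c; return round(float(hypot(*d)),4),round(float(degrees(arctan2(d[1],d[0]))),2)
d=q[:,:2]-c; rr=hypot(*d.T)
top=(q[:,2]>.039)&(q[:,2]<.047)&(rr<.075); print("block",cv2.minAreaRect(q[top][:,:2].astype(float32)*1000))
tip=(rr<.02)&(q[:,2]>.075)&(q[:,2]<.09); print("tip",tip.sum(),q[tip].mean(0),q[tip].min(0),q[tip].max(0))
im=w["img"].astype(int); red=(im[...,2]>80)&(im[...,1]<.5*im[...,2])&(im[...,0]<.5*im[...,2])
m=red[v,u]&(rr>.022)&(rr<.055)&(q[:,2]>.042)&(q[:,2]<.06)&(d[:,0]<0); print("mark",m.sum(),ang(q[m])); 
f=m&(rr>.041); print("button",f.sum(),ang(q[f]))
x=q[m][:,:2]; U=linalg.svd(x-x.mean(0),full_matrices=False)[2][0]; print("axis",degrees(arctan2(U[1],U[0])))
# elbow in hand: points below the grip near TCP
s=r.state(); P=array(s["position"]); e=q-P; h=(hypot(e[:,0],e[:,1])<.085)&(e[:,2]<0)&(e[:,2]>-.07)
yy=im[v,u]; print("hand",h.sum())
go([.573,-.1747,.2],161)
vv,uu=int(v[m].mean()),int(u[m].mean()); print(uu,vv)
cv2.imwrite("pics/w3.png",w["img"])
```

```text
{'time': 16.3, 'position': [0.55, -0.067, 0.292], 'orientation': [179.989, 0.057, 161.578], 'wrist_force': [0.401, 0.017, -1.24], 'opening': 0.031, 'finger_force': 59.972, 'joint_positions': [-7.121, 10.784, 98.355, -0.001, 70.803, -78.699]}
block ((572.689208984375, -174.97703552246094), (90.47745513916016, 99.88670349121094), 66.19135284423828)
tip 362 [ 0.57156682 -0.17311221  0.08229032] [ 0.56229629 -0.18768086  0.07511799] [ 0.58358607 -0.16086874  0.08635952]
mark 174 (np.float64(0.04), np.float64(-163.3))
button 83 (np.float64(0.0462), np.float64(-164.34))
axis 8.606769591817367
hand 3588
first-shift [-2.669 -4.591  4.617] rot/360 [-0.0003  0.0004  0.0015] shift-after-rot [-2.724 -4.574  4.602]
166 191
```

View pics/w3.png

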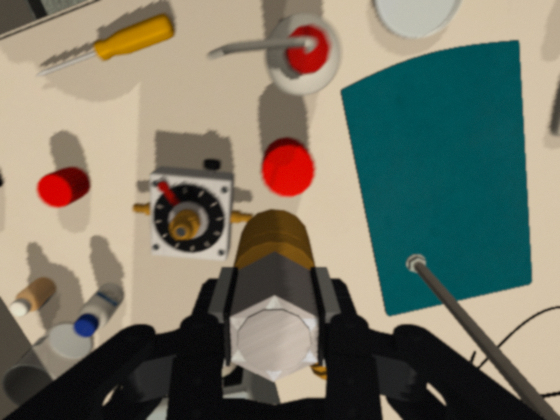

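Request:
step_arm:
  moves:
    - {"wx": 0, "wy": 0, "wz": 0, "dx": -0.451, "dy": -0.792, "dz": 0, "fingers": 1}
    - {"wx": 0, "wy": 0, "wz": 0, "dx": -0.451, "dy": -0.792, "dz": 0, "fingers": 1}
    - {"wx": 0, "wy": 0, "wz": 0, "dx": -0.451, "dy": -0.792, "dz": 0, "fingers": 1}
    - {"wx": 0, "wy": 0, "wz": 0, "dx": -0.451, "dy": -0.792, "dz": 0, "fingers": 1}
    - {"wx": 0, "wy": 0, "wz": 0, "dx": -0.451, "dy": -0.792, "dz": 0.6, "fingers": 1}
    - {"wx": 0, "wy": 0, "wz": 0, "dx": -0.451, "dy": -0.792, "dz": 0.9, "fingers": 1}
    - {"wx": 0, "wy": 0, "wz": 0, "dx": 0, "dy": 0, "dz": 1, "fingers": 1}
    - {"wx": 0, "wy": 0, "wz": 0, "dx": 0, "dy": 0, "dz": 1, "fingers": 1}
    - {"wx": 0, "wy": 0, "wz": 0, "dx": 0, "dy": 0, "dz": 1, "fingers": 1}
    - {"wx": 0, "wy": 0, "wz": 0, "dx": 0, "dy": 0, "dz": 1, "fingers": 1}
    - {"wx": 0, "wy": 0, "wz": 0, "dx": 0, "dy": 0, "dz": 0.85, "fingers": 1}
    - {"wx": 0, "wy": 0, "wz": 0, "dx": 0, "dy": 0, "dz": 0, "fingers": 1}

```text
time: 17.35
position: [0.569, -0.1728, 0.1615]
orientation: [-180.0, -0.3, 161.5]
wrist_force: [-0.7, 0.7, -1.1]
opening: 0.0312
finger_force: 60.0
```

Run:
```python
from h import *
st(); go([.5716,-.1744,.165],161)
# check skirt of the held elbow with the scene camera
a=r.read_camera("scene"); cv2.imwrite("pics/s2.png",cv2.resize(a["img"][190:310,280:400],None,fx=4.5,fy=4.5,interpolation=cv2.INTER_CUBIC))
```

```text
{'time': 17.35, 'position': [0.569, -0.173, 0.162], 'orientation': [-179.995, -0.277, 161.522], 'wrist_force': [-0.729, 0.676, -1.139], 'opening': 0.031, 'finger_force': 60.025, 'joint_positions': [-17.037, 21.948, 100.819, 0.002, 57.51, -88.561]}
first-shift [-0.148 -0.036 -0.175] rot/360 [-0.     -0.0008  0.0015] shift-after-rot [-0.149 -0.034 -0.175]
```

View pics/s2.png

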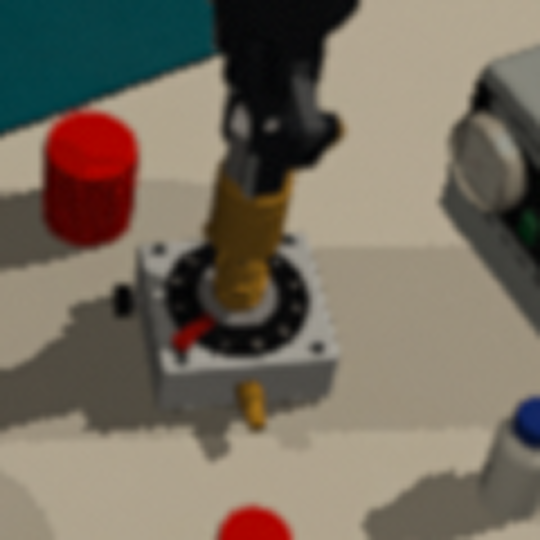

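Request:
step_arm:
  moves:
    - {"wx": 0, "wy": -0.0008, "wz": 0, "dx": -0.149, "dy": -0.034, "dz": 0.3, "fingers": 1}
    - {"wx": 0, "wy": 0, "wz": 0, "dx": 0, "dy": 0, "dz": 0.3, "fingers": 1}
    - {"wx": 0, "wy": 0, "wz": 0, "dx": 0, "dy": 0, "dz": 0.3, "fingers": 1}
    - {"wx": 0, "wy": 0, "wz": 0, "dx": 0, "dy": 0, "dz": 0.3, "fingers": 1}
    - {"wx": 0, "wy": 0, "wz": 0, "dx": 0, "dy": 0, "dz": 0.3, "fingers": 1}
    - {"wx": 0, "wy": 0, "wz": 0, "dx": 0, "dy": 0, "dz": 0.25, "fingers": 1}
    - {"wx": 0, "wy": 0, "wz": 0, "dx": 0, "dy": 0, "dz": 0.15, "fingers": 1}
    - {"wx": 0, "wy": 0, "wz": 0, "dx": 0, "dy": 0, "dz": 0, "fingers": 1}

```text
time: 18.07
position: [0.5776, -0.1763, 0.1301]
orientation: [180.0, 0.8, 161.3]
wrist_force: [0.7, 0.3, 21.6]
opening: 0.0312
finger_force: 63.8
```

Request:
step_arm:
  moves:
    - {"wx": 0, "wy": 0, "wz": 0, "dx": 0, "dy": 0, "dz": -0.4, "fingers": 1}
    - {"wx": 0, "wy": 0, "wz": 0, "dx": 0, "dy": 0, "dz": -0.4, "fingers": 1}
    - {"wx": 0, "wy": 0, "wz": 0, "dx": 0, "dy": 0, "dz": 0, "fingers": 1}
    - {"wx": 0, "wy": 0, "wz": 0, "dx": 0, "dy": 0, "dz": 0, "fingers": 1}

```text
time: 18.4
position: [0.5738, -0.1753, 0.1428]
orientation: [180.0, 0.3, 161.3]
wrist_force: [0.4, -1.2, -2.1]
opening: 0.0317
finger_force: 61.0
```

```bash
python3 -c "
from h import *
st();go([.5716,-.1744,.15],161)"
```

```text
{'time': 18.4, 'position': [0.574, -0.175, 0.143], 'orientation': [179.997, 0.335, 161.298], 'wrist_force': [0.4, -1.169, -2.072], 'opening': 0.032, 'finger_force': 61.001, 'joint_positions': [-17.123, 23.37, 101.406, -0.007, 54.888, -88.417]}
first-shift [ 0.117  0.005 -0.36 ] rot/360 [0.     0.0009 0.0008] shift-after-rot [ 0.119  0.004 -0.36 ]
```

Request:
step_arm:
  moves:
    - {"wx": 0, "wy": 0.0009, "wz": 0.0008, "dx": 0.119, "dy": 0.004, "dz": -0.2, "fingers": 1}
    - {"wx": 0, "wy": 0, "wz": 0, "dx": 0, "dy": 0, "dz": 0, "fingers": 1}
    - {"wx": 0, "wy": 0, "wz": 0, "dx": 0, "dy": 0, "dz": 0, "fingers": 1}

```text
time: 18.65
position: [0.5714, -0.1743, 0.1465]
orientation: [180.0, -0.0, 161.0]
wrist_force: [-0.8, -0.3, -1.3]
opening: 0.031
finger_force: 61.0
```

Run:
```python
from h import *
st()
w=r.read_camera("wrist"); s=r.state()
q,u,v=pts(w); P=np.array(s["position"]); A=R.from_euler('xyz',s["orientation"],degrees=True)
e=A.inv().apply(q-P)  # tool frame
h=(abs(e[:,0])<.025)&(abs(e[:,1])<.013)&(e[:,2]<-.015)&(e[:,2]>-.05)
t=e[h]; print("hex pts",h.sum(),t.min(0),t.max(0))
top=t[t[:,2]<np.percentile(t[:,2],50)]; 
k=np.c_[t[:,:2],np.ones(len(t))]; 
b=(abs(e[:,0])<.025)&(abs(e[:,1])<.02)&(e[:,2]<-.024)&(e[:,2]>-.045); t=e[b]
for lo in np.arange(-.045,-.02,.003):
    m=(t[:,2]>=lo)&(t[:,2]<lo+.003); 
    if m.sum(): print(round(lo,3),m.sum(),t[m].mean(0).round(4),t[m][:,0].min().round(4),t[m][:,0].max().round(4))
cv2.imwrite("pics/w4.png",w["img"][120:,100:500])
```

```text
{'time': 18.65, 'position': [0.571, -0.174, 0.146], 'orientation': [179.997, -0.035, 161.008], 'wrist_force': [-0.798, -0.27, -1.265], 'opening': 0.031, 'finger_force': 60.97, 'joint_positions': [-17.113, 23.081, 101.307, 0.005, 55.647, -88.124]}
hex pts 6887 [-0.02308048 -0.01299675 -0.03687139] [ 0.01562249  0.01299657 -0.01500269]
-0.045 202 [ 0.0052 -0.0006 -0.0435] -0.0075 0.0125
-0.042 179 [ 0.0028 -0.0002 -0.0404] -0.0088 0.0124
-0.039 926 [ 0.0027  0.0001 -0.0377] -0.0121 0.0137
-0.036 5702 [-0.0018  0.0001 -0.0345] -0.0218 0.0154
-0.033 761 [ 0.0035  0.0003 -0.0318] -0.0231 0.0147
-0.03 533 [ 0.0103 -0.0001 -0.0285] 0.0049 0.0149
-0.027 505 [ 0.0102 -0.0001 -0.0255] 0.005 0.0154
```

View pics/w4.png

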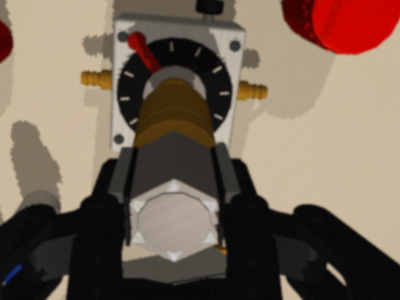

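Run:
```python
from h import *
w=r.read_camera("wrist"); s=r.state()
q,u,v=pts(w); P=np.array(s["position"]); A=R.from_euler('xyz',s["orientation"],degrees=True)
e=A.inv().apply(q-P)
m=(abs(e[:,0])<.022)&(abs(e[:,1])<.016)&(abs(e[:,2]+.0345)<.004)
t=e[m]
for _ in range(4):
    k=np.linalg.lstsq(np.c_[t[:,:2],np.ones(len(t))],t[:,2],rcond=None)[0]; t=t[abs(t[:,2]-t[:,:2]@k[:2]-k[2])<.0012]
print("top plane tilt deg (x,y), height",np.degrees(np.arctan(k[:2])),k[2],len(t),"centre",t.mean(0),(t.min(0)+t.max(0))/2,t.min(0),t.max(0))
# skirt barrel: silhouette width centre in tool frame by height
for lo in np.arange(-.015,.06,.008):
    b=(abs(e[:,0])<.03)&(abs(e[:,1])<.03)&(e[:,2]>lo)&(e[:,2]<lo+.008)&(e[:,0]>0)
    if b.sum()>20: print(round(lo,3),b.sum(),"max x",np.percentile(e[b][:,0],98).round(4),"y",np.percentile(e[b][:,1],[2,98]).round(4))
```

```text
top plane tilt deg (x,y), height [-2.31030388 -0.02823246] -0.03456376568105478 5216 centre [-2.69803431e-03  9.63005039e-05 -3.44565808e-02] [-3.57384455e-03  7.28722600e-05 -3.43406974e-02] [-0.02185073 -0.01581767 -0.03580511] [ 0.01470304  0.01596341 -0.03287628]
-0.015 1350 max x 0.0153 y [-0.0275  0.0274]
-0.007 750 max x 0.0157 y [-0.0204  0.0207]
0.001 1240 max x 0.0181 y [-0.0166  0.0171]
0.009 549 max x 0.0188 y [-0.0183  0.0179]
0.017 496 max x 0.0192 y [-0.0185  0.0183]
0.025 425 max x 0.0197 y [-0.0183  0.0184]
0.033 381 max x 0.0201 y [-0.0181  0.0187]
0.041 353 max x 0.0205 y [-0.0185  0.018 ]
0.049 225 max x 0.0207 y [-0.0183  0.0189]
```

Request:
step_arm:
  moves:
    - {"wx": 0, "wy": -0.0064, "wz": 0, "dx": 0.036, "dy": 0, "dz": 0, "fingers": 1}
    - {"wx": 0, "wy": 0, "wz": 0, "dx": 0, "dy": 0, "dz": 0, "fingers": 1}
    - {"wx": 0, "wy": 0, "wz": 0, "dx": 0, "dy": 0, "dz": 0.2, "fingers": 1}
    - {"wx": 0, "wy": 0, "wz": 0, "dx": 0, "dy": 0, "dz": 0.2, "fingers": 1}
    - {"wx": 0, "wy": 0, "wz": 0, "dx": 0, "dy": 0, "dz": 0.2, "fingers": 1}
    - {"wx": 0, "wy": 0, "wz": 0, "dx": 0, "dy": 0, "dz": 0, "fingers": 1}

```text
time: 19.25
position: [0.571, -0.1742, 0.1335]
orientation: [180.0, 2.2, 161.0]
wrist_force: [-0.6, 0.2, -1.4]
opening: 0.0311
finger_force: 60.9
```

Request:
step_arm:
  moves:
    - {"wx": 0, "wy": 0, "wz": 0, "dx": 0.008, "dy": 0, "dz": 0.1, "fingers": 1}
    - {"wx": 0, "wy": 0, "wz": 0, "dx": 0.008, "dy": 0, "dz": 0.1, "fingers": 1}
    - {"wx": 0, "wy": 0, "wz": 0, "dx": 0, "dy": 0, "dz": 0, "fingers": 1}

```text
time: 19.5
position: [0.571, -0.1742, 0.1302]
orientation: [180.0, 2.3, 161.0]
wrist_force: [0.5, -0.2, -0.8]
opening: 0.0312
finger_force: 60.9
```

Past the earlier catch with no force. Continue down.

Request:
step_arm:
  moves:
    - {"wx": 0, "wy": 0, "wz": 0, "dx": 0.008, "dy": 0, "dz": 0.15, "fingers": 1}
    - {"wx": 0, "wy": 0, "wz": 0, "dx": 0.008, "dy": 0, "dz": 0.15, "fingers": 1}
    - {"wx": 0, "wy": 0, "wz": 0, "dx": 0, "dy": 0, "dz": 0.05, "fingers": 1}
    - {"wx": 0, "wy": 0, "wz": 0, "dx": 0, "dy": 0, "dz": 0, "fingers": 1}

```text
time: 19.83
position: [0.5709, -0.1741, 0.1232]
orientation: [180.0, 2.3, 161.0]
wrist_force: [-0.8, 0.8, -1.9]
opening: 0.0312
finger_force: 60.9
```

Request:
step_arm:
  moves:
    - {"wx": 0, "wy": 0, "wz": 0, "dx": 0.004, "dy": 0, "dz": 0.1, "fingers": 1}
    - {"wx": 0, "wy": 0, "wz": 0, "dx": 0.004, "dy": 0, "dz": 0.1, "fingers": 1}
    - {"wx": 0, "wy": 0, "wz": 0, "dx": 0, "dy": 0, "dz": 0.05, "fingers": 1}
    - {"wx": 0, "wy": 0, "wz": 0, "dx": 0, "dy": 0, "dz": 0, "fingers": 1}

```text
time: 20.17
position: [0.5711, -0.1742, 0.1184]
orientation: [180.0, 2.3, 161.0]
wrist_force: [-0.1, -1.3, -1.7]
opening: 0.0311
finger_force: 60.9
```

Request:
step_arm:
  moves:
    - {"wx": 0, "wy": 0, "wz": 0, "dx": 0.003, "dy": 0, "dz": 0.07, "fingers": 1}
    - {"wx": 0, "wy": 0, "wz": 0, "dx": 0.003, "dy": 0, "dz": 0.07, "fingers": 1}
    - {"wx": 0, "wy": 0, "wz": 0, "dx": 0, "dy": 0, "dz": 0, "fingers": 1}
    - {"wx": 0, "wy": 0, "wz": 0, "dx": 0, "dy": 0, "dz": 0, "fingers": 1}

```text
time: 20.5
position: [0.5713, -0.1743, 0.116]
orientation: [180.0, 2.3, 161.0]
wrist_force: [0.3, 0.3, 0.3]
opening: 0.0312
finger_force: 61.3
```

Request:
step_arm:
  moves:
    - {"wx": 0.0008, "wy": 0, "wz": 0.0194, "dx": 0.0005, "dy": 0.0134, "dz": 0.0136, "fingers": 1}
    - {"wx": 0.0008, "wy": 0, "wz": 0.0194, "dx": 0.0005, "dy": 0.0134, "dz": 0.0136, "fingers": 1}
    - {"wx": 0.0008, "wy": 0, "wz": 0.0194, "dx": 0.0005, "dy": 0.0134, "dz": 0.0136, "fingers": 1}
    - {"wx": 0.0008, "wy": 0, "wz": 0.0194, "dx": 0.0005, "dy": 0.0134, "dz": 0.0136, "fingers": 1}
    - {"wx": 0.0008, "wy": 0, "wz": 0.0194, "dx": 0.0005, "dy": 0.0134, "dz": 0.0136, "fingers": 1}

```text
time: 20.92
position: [0.5722, -0.1732, 0.1147]
orientation: [-180.0, 2.3, 125.7]
wrist_force: [0.3, 0.3, -0.5]
opening: 0.031
finger_force: 61.0
```

```bash
python3 -c "
from h import *
st(); s=r.state(); A=R.from_euler('xyz',s['orientation'],degrees=True); n=A.apply([.04,0,1]); p=A.apply([-.0022,0,0])+s['position']; print('axis dir',n,'pt',p, s['ft_torque'])"
```

```text
{'time': 20.917, 'position': [0.572, -0.173, 0.115], 'orientation': [-179.99, 2.342, 125.718], 'wrist_force': [0.294, 0.287, -0.482], 'opening': 0.031, 'finger_force': 61.014, 'joint_positions': [-16.152, 24.586, 103.91, -1.907, 49.684, -50.658]}
axis dir [ 3.76075139e-04 -8.33811503e-04 -1.00079926e+00] pt [ 0.57347507 -0.17499159  0.11480456] [-0.08274545 -0.07746692  0.03899257]
```

Request:
step_arm:
  moves:
    - {"wx": 0.0008, "wy": 0, "wz": 0.0194, "dx": 0.0005, "dy": 0.0134, "dz": 0.016, "fingers": 1}
    - {"wx": 0.0008, "wy": 0, "wz": 0.0194, "dx": 0.0005, "dy": 0.0134, "dz": 0.016, "fingers": 1}
    - {"wx": 0.0008, "wy": 0, "wz": 0.0194, "dx": 0.0005, "dy": 0.0134, "dz": 0.016, "fingers": 1}
    - {"wx": 0.0008, "wy": 0, "wz": 0.0194, "dx": 0.0005, "dy": 0.0134, "dz": 0.016, "fingers": 1}
    - {"wx": 0.0008, "wy": 0, "wz": 0.0194, "dx": 0.0005, "dy": 0.0134, "dz": 0.016, "fingers": 1}
    - {"wx": 0.0008, "wy": 0, "wz": 0.0194, "dx": 0.0005, "dy": 0.0134, "dz": 0.016, "fingers": 1}
    - {"wx": 0.0008, "wy": 0, "wz": 0.0194, "dx": 0.0005, "dy": 0.0134, "dz": 0.016, "fingers": 1}
    - {"wx": 0.0008, "wy": 0, "wz": 0.0194, "dx": 0.0005, "dy": 0.0134, "dz": 0.016, "fingers": 1}
    - {"wx": 0.0008, "wy": 0, "wz": 0.0194, "dx": 0.0005, "dy": 0.0134, "dz": 0.016, "fingers": 1}
    - {"wx": 0.0008, "wy": 0, "wz": 0.0194, "dx": 0.0005, "dy": 0.0134, "dz": 0.016, "fingers": 1}

```text
time: 21.75
position: [0.5749, -0.1734, 0.1118]
orientation: [180.0, 2.4, 55.8]
wrist_force: [-1.2, -1.5, 1.8]
opening: 0.0315
finger_force: 61.3
```

```bash
python3 -c "
from h import *
st(); s=r.state(); A=R.from_euler('xyz',s['orientation'],degrees=True); n=A.apply([.04,0,1]); p=A.apply([-.0022,0,0])+s['position']; print('axis dir',n,'pt',p, s['ft_torque'])"
```

```text
{'time': 21.75, 'position': [0.575, -0.173, 0.112], 'orientation': [179.989, 2.386, 55.834], 'wrist_force': [-1.166, -1.527, 1.807], 'opening': 0.032, 'finger_force': 61.349, 'joint_positions': [-15.633, 26.172, 101.702, -2.841, 52.908, 20.262]}
axis dir [-7.73228822e-04 -1.49003323e-03 -1.00079827e+00] pt [ 0.57367768 -0.175204    0.11189932] [-0.39244941  0.18932252  0.06909725]
```

Request:
step_arm:
  moves:
    - {"wx": 0.0008, "wy": 0, "wz": 0.0193, "dx": 0.0005, "dy": 0.0134, "dz": 0.0136, "fingers": 1}
    - {"wx": 0.0008, "wy": 0, "wz": 0.0193, "dx": 0.0005, "dy": 0.0134, "dz": 0.0136, "fingers": 1}
    - {"wx": 0.0008, "wy": 0, "wz": 0.0193, "dx": 0.0005, "dy": 0.0134, "dz": 0.0136, "fingers": 1}
    - {"wx": 0.0008, "wy": 0, "wz": 0.0193, "dx": 0.0005, "dy": 0.0134, "dz": 0.0136, "fingers": 1}
    - {"wx": 0.0008, "wy": 0, "wz": 0.0193, "dx": 0.0005, "dy": 0.0134, "dz": 0.0136, "fingers": 1}
    - {"wx": 0.0008, "wy": 0, "wz": 0.0193, "dx": 0.0005, "dy": 0.0134, "dz": 0.0136, "fingers": 1}
    - {"wx": 0.0008, "wy": 0, "wz": 0.0193, "dx": 0.0005, "dy": 0.0134, "dz": 0.0136, "fingers": 1}
    - {"wx": 0.0008, "wy": 0, "wz": 0.0193, "dx": 0.0005, "dy": 0.0134, "dz": 0.0136, "fingers": 1}
    - {"wx": 0.0008, "wy": 0, "wz": 0.0193, "dx": 0.0005, "dy": 0.0134, "dz": 0.0136, "fingers": 1}
    - {"wx": 0.0008, "wy": 0, "wz": 0.0193, "dx": 0.0005, "dy": 0.0134, "dz": 0.0136, "fingers": 1}
    - {"wx": 0, "wy": 0, "wz": 0, "dx": 0, "dy": 0, "dz": 0, "fingers": 1}

```text
time: 22.67
position: [0.5756, -0.1754, 0.1089]
orientation: [-180.0, 2.4, -13.7]
wrist_force: [-1.6, 1.2, 3.8]
opening: 0.0311
finger_force: 61.4
```

Run:
```python
from h import *
st(); s=r.state(); A=R.from_euler('xyz',s['orientation'],degrees=True); n=A.apply([.04,0,1]); print('axis dir',n, s['ft_torque'])
a=r.read_camera("scene"); cv2.imwrite("pics/s3.png",cv2.resize(a["img"][190:310,280:400],None,fx=4.5,fy=4.5,interpolation=cv2.INTER_CUBIC))
for nm in("scene","top"):
    p=a if nm=="scene" else r.read_camera("top")
    q,u,v=pts(p); c=np.array([.573,-.1748]); d=q[:,:2]-c; rr=np.hypot(*d.T); o=(rr>.034)&(rr<.066)&(q[:,2]>.085)&(q[:,2]<.112)&(d[:,0]<0)
    im=p["img"].astype(int)[v,u]; o&=(im[:,2]-im[:,0]>40)
    if o.sum(): e=d[o].mean(0); print(nm,o.sum(),e,np.degrees(np.arctan2(e[1],e[0])),q[o][:,2].max())
```

```text
{'time': 22.667, 'position': [0.576, -0.175, 0.109], 'orientation': [-179.973, 2.42, -13.714], 'wrist_force': [-1.626, 1.177, 3.796], 'opening': 0.031, 'finger_force': 61.441, 'joint_positions': [-17.027, 27.244, 100.33, -0.137, 54.844, 86.769]}
axis dir [-0.00208235  0.00100216 -1.00079701] [ 0.1778884   0.20746266 -0.02486297]
scene 73 [-0.04537722 -0.0165159 ] -160.0000595870257 0.10822652173755365
```

View pics/s3.png

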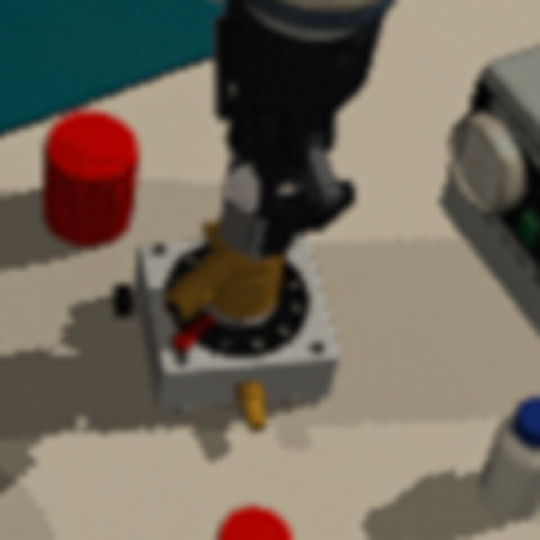

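Request:
step_arm:
  moves:
    - {"wx": 0, "wy": 0, "wz": 0, "dx": 0, "dy": 0, "dz": 0, "fingers": 0}
    - {"wx": 0, "wy": 0, "wz": 0, "dx": 0, "dy": 0, "dz": 0, "fingers": -0.5}
    - {"wx": 0, "wy": 0, "wz": 0, "dx": 0, "dy": 0, "dz": 0, "fingers": -0.8}
    - {"wx": 0, "wy": 0, "wz": 0, "dx": -0.01, "dy": 0, "dz": -0.3, "fingers": -0.8}
    - {"wx": 0, "wy": 0, "wz": 0, "dx": -0.04, "dy": 0, "dz": -1, "fingers": -0.8}
    - {"wx": 0, "wy": 0, "wz": 0, "dx": -0.04, "dy": 0, "dz": -1, "fingers": -0.8}
    - {"wx": 0, "wy": 0, "wz": 0, "dx": -0.04, "dy": 0, "dz": -1, "fingers": -0.8}
    - {"wx": 0, "wy": 0, "wz": 0, "dx": -0.04, "dy": 0, "dz": -1, "fingers": -0.8}
    - {"wx": 0, "wy": 0, "wz": 0, "dx": -0.04, "dy": 0, "dz": -1, "fingers": -0.8}
    - {"wx": 0, "wy": 0, "wz": 0, "dx": -0.04, "dy": 0, "dz": -1, "fingers": -0.8}
    - {"wx": 0, "wy": 0, "wz": 0, "dx": -0.04, "dy": 0, "dz": -1, "fingers": -0.8}
    - {"wx": 0, "wy": 0, "wz": 0, "dx": 0, "dy": 0, "dz": 0, "fingers": -0.8}

```text
time: 23.77
position: [0.5778, -0.1759, 0.2594]
orientation: [180.0, 2.1, -13.3]
wrist_force: [0.2, -0.3, 0.2]
opening: 0.0769
finger_force: 0.0
```

Run:
```python
from h import *
st(); w=r.read_camera("wrist"); cv2.imwrite("pics/w5.png",w["img"])
c=np.array([.573,-.1748])
for nm in("wrist","scene"):
    p=w if nm=="wrist" else r.read_camera("scene")
    q,u,v=pts(p); d=q[:,:2]-c; rr=np.hypot(*d.T); ang=lambda e:np.degrees(np.arctan2(e[1],e[0]))
    im=p["img"].astype(int)[v,u]
    h=(rr<.03)&(q[:,2]>.135)&(q[:,2]<.16)
    if h.sum()>20:
        t=q[h]; k=np.linalg.lstsq(np.c_[t[:,:2],np.ones(len(t))],t[:,2],rcond=None)[0]
        print(nm,"hex top",h.sum(),t.mean(0),np.median(t[:,2]),"tilt",np.degrees(k[:2]))
        H=t.mean(0)
        hull=cv2.convexHull(t[:,:2].astype(np.float32)*1000)[:,0]
        ws=[(round(float(np.ptp(hull@np.array([np.cos(x),np.sin(x)]))),1),int(np.degrees(x))) for x in np.radians(np.arange(0,180,2.0))]; print(sorted(ws)[:6])
    o=(rr>.034)&(rr<.068)&(q[:,2]>.097)&(q[:,2]<.112)&(d[:,0]<0)
    if o.sum(): print(nm,"outlet",o.sum(),ang(d[o].mean(0)),d[o].mean(0))
    red=(im[:,2]>80)&(im[:,1]<.5*im[:,2])&(im[:,0]<.5*im[:,2])&(rr>.04)&(rr<.052)&(q[:,2]<.06)&(q[:,2]>.04); 
    if red.sum(): print(nm,"mark",red.sum(),ang(d[red].mean(0)))
```

```text
{'time': 23.767, 'position': [0.578, -0.176, 0.259], 'orientation': [179.997, 2.063, -13.333], 'wrist_force': [0.162, -0.251, 0.238], 'opening': 0.077, 'finger_force': 0.0, 'joint_positions': [-17.001, 18.057, 93.009, -0.143, 70.993, 86.38]}
wrist hex top 1628 [ 0.57663093 -0.17336451  0.14309721] 0.14338394490559875 tilt [-3.37396288 -0.42331845]
[(31.9, 76), (32.0, 78), (32.5, 74), (32.6, 80), (32.7, 16), (32.7, 18)]
wrist outlet 528 -162.06140142345077 [-0.04410624 -0.01427875]
scene hex top 152 [ 0.57256022 -0.17566549  0.14319363] 0.14382279078663074 tilt [3.6801941  3.93966427]
[(30.9, 144), (31.0, 142), (31.2, 140), (31.2, 146), (31.4, 138), (31.5, 136)]
scene outlet 87 -160.9742195108656 [-0.04626829 -0.01595474]
scene mark 11 -164.5199723453141
```

View pics/w5.png

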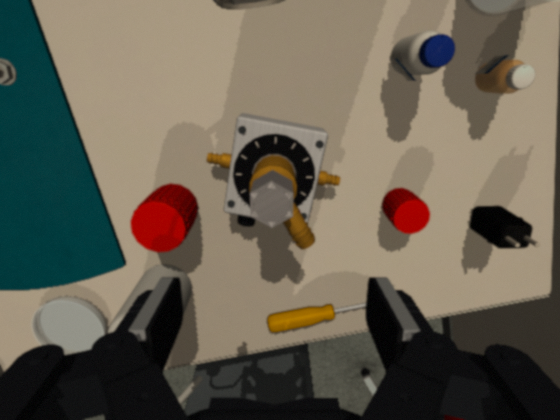

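```bash
python3 -c "
from rig import r
print(r.close_job())"
```

```text
the job is handed in; nothing more can be done
None
```

The job is handed in at about 24 s. The dust cap stands on the bench about 150 mm from the stub. The elbow is screwed down with about 1.5 mm of gap, and its outlet is about 2° off the red mark by my last camera check. The gripper is open and clear. The hand-in call returned no verdict.

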